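# Find the 12 mm board by pinching and set it against the stop of the gluing jig

## Task

Pinch the boards in the rack to find the one that is 12 mm thick, lower it on its long edge fully down into the channel of the aluminium gluing jig, push it along until it bears lightly but surely against the steel stop, and let go of it there. The stop is set to size and only held by friction, so do not force the board or shift the stop. Leave the other two boards standing in their slots and the paint jars where they are.

Things in the scene. Friction and masses are not known exactly. Their poses are not given: they have to be found in the camera images.
- rack: Fixed wooden stock rack, 110 mm (x) by 190 mm (y). Origin at the centre of its underside on the table. Three slots run along its x, at y = -75, 0 and +75 mm; each is 20 mm wide, its floor 8 mm and its rails' tops 20 mm above the table.
- board_a_mid (a point): One of three plain wooden boards standing on their long lower edge in the rack, alike to the eye: each 60 mm high and an off-cut somewhere between 50 and 92 mm long, about 35 g. One is 9 mm thick, one 12 mm, one 15 mm; which of the names is which thickness is not told and which slot holds it changes, so it has to be found by pinching. This point is the board's centre, 30 mm above its lower edge. Its x axis runs along the board's length, y through its thickness, z up.
- board_b_mid (a point): One of three plain wooden boards standing on their long lower edge in the rack, alike to the eye: each 60 mm high and an off-cut somewhere between 50 and 92 mm long, about 35 g. One is 9 mm thick, one 12 mm, one 15 mm; which of the names is which thickness is not told and which slot holds it changes, so it has to be found by pinching. This point is the board's centre, 30 mm above its lower edge. Its x axis runs along the board's length, y through its thickness, z up.
- board_c_mid (a point): One of three plain wooden boards standing on their long lower edge in the rack, alike to the eye: each 60 mm high and an off-cut somewhere between 50 and 92 mm long, about 35 g. One is 9 mm thick, one 12 mm, one 15 mm; which of the names is which thickness is not told and which slot holds it changes, so it has to be found by pinching. This point is the board's centre, 30 mm above its lower edge. Its x axis runs along the board's length, y through its thickness, z up.
- jig_floor (a point): The fixed aluminium gluing jig, 240 mm (x) by 90 mm (y), lying on the cutting mat. This point is on the channel's floor, half-way along the jig and mid-way between the walls, 12 mm above the table. The straight channel runs along x over 230 mm, 14.5 mm wide, open on top; its walls rise 16 mm above the floor and end in a sloping lead-in that widens the mouth to about 25 mm at 21 mm above the floor. z up.
- stop_face (a point): Steel stop in the channel: block with a cross-bar (52 mm across, 24 mm along, top 41 mm above the channel floor) and two black knobs on it (to 49 mm). This point is on its flat face, which looks along the jig's -x, 10 mm above the floor; the board goes on that side with its end against it. Held only by friction: more than about 5 N pushes it along, so it wants a light touch.
- jar_a: White cap: loose paint jar, 52 mm in diameter and 60 mm high, 120 g, a bystander. Origin at the centre of its underside.
- jar_b: Clear cap: loose paint jar, 52 mm in diameter and 60 mm high, 120 g, a bystander. Origin at the centre of its underside.
- jar_c: White cap: loose paint jar, 52 mm in diameter and 60 mm high, 120 g, a bystander. Origin at the centre of its underside.
Mind the look-alikes: they are no part of the job. What is shaped like the part that bears board_b_mid but black or blue is not meant.

How it is judged:
On the way, in this order (a step that is already met when the one before it is completed fails the run):
1. the 12 mm board stands fully down in the jig's channel (z of board_b_mid in the frame of jig_floor between 0.027 and 0.0325 m and y of board_b_mid in the frame of jig_floor between -0.003 and 0.003 m and angle between the x axis of board_b_mid and the x axis of jig_floor, either way round below 0.06 rad and angle between board_b_mid's own z axis and vertical below 0.06 rad), for 0.1 s.
2. the 12 mm board, down in the channel, bears against the stop with more than 1.5 N (all of step 1 and contact force between board_b and stop above 1.5 N), for 0.15 s.
At the end, for the whole second after the job is handed in: The 12 mm board stands at rest on the channel's floor (its underside within 2.5 mm of it), upright and along the channel within 0.06 rad, its end within 2 mm of the stop's face; the other two boards stand in their slots within 20 mm of where they were (all of step 1 and x of board_b_mid in the frame of stop_face between -0.046 and -0.042 m and linear speed of board_b below 0.01 m/s and distance of each of board_a_mid, board_c_mid from where it was at the start of the episode below 0.02 m and angle between each of board_a_mid, board_c_mid's own z axis and vertical below 0.35 rad); the robot touches nothing.
It fails at once if the stop was shifted by more than 2 mm (distance of stop_face from where it was at the start of the episode above 0.002 m).
It fails at once if a board was forced against the jig or the stop with more than 40 N (contact force between any of board_a, board_b, board_c and jig above 40 N).
It fails at once if a paint jar was shifted by more than 25 mm or knocked over (distance of any of jar_a, jar_b, jar_c from where it was at the start of the episode above 0.025 m or angle between any of jar_a, jar_b, jar_c's own z axis and vertical above 0.5 rad).
It also fails if it takes over 72 s, if anything falls off the work surface, if the arm or the gripper's body presses on something with over 40 N, if the wrist force passes 120 N, or if a joint passes its speed limit or range.

## Robot

A 6-joint arm with a two-finger parallel gripper is mounted at the origin on the work surface. World frame = base frame: x ahead of the robot, y to its left, z up, the work surface at z = 0. Lengths are in m, angles in rad, forces in N, time in s.
With the tool pointing down it reaches from about 0.275 to 0.75 m from the base axis. Payload 10.2 kg.
Tool frame: the origin (TCP) lies midway between the tips of the shut fingers; the grasp point (between the pads) lies 19 mm behind it; z points along the fingers, y is the direction in which the jaws open and shut (so a half turn about z gives the same grasp; the last joint's range is limited). The gripper opens to 85 mm and grips with 20 to 120 N. Pads are 22 mm wide; open, the fingers measure 114 mm over their backs; the gripper's body (76 mm by 85 mm) begins 54 mm behind the grasp point. The pads swing forward as they close: fully open they stand 13 mm farther back than shut.
Start: joints at [1.02, 0.313, 1.498, -0, 1.331, -0.223], TCP at [0.169, 0.497, 0.231] pointing down, gripper open.
Joint ranges: [-2.94, 2.94], [-0.97, 2.17], [0.19, 2.56], [-1.23, 4.37], [0.02, 3.11], [-2.88, 2.88]. Speed limits (rad/s): [2.39, 2.39, 3.01, 3.14, 3.14, 3.14].

## Interface

Orientations are given as a rotation vector (axis times angle).
In Python, from bench import get_state, viewer, ctrl gives the robot as it stands.
- The arm moves only by the shell command python3 -m jog 'ROWS'. ROWS is JSON, a list of rows, each an object with "xyz": the shift along the world's x, y, z in cm, a list of three; "roll": the turn about the world's z in degrees; "fingers": the closure, from -1 (fully open) to 1 (shut). A call has 1 to 12 rows; each row shifts and turns the commanded pose from where the row before left it; what a row does not reach is not made up. A row lasts 1/12 s, in which the tool goes at most 41.7 mm and 7.16 degrees, less where a joint would pass 70% of its speed; a pose out of reach is approached as far as the arm can. A call with a gripper value outside its range is refused whole. The fingers move at their own pace and stop on an object; the grip force is fixed at half the most. Time passes only in rows, so rows that do not move let the fingers close. It gives the time, the measured TCP pose, the force and the opening at its end, in the units of the state.
- get_state(): the state, without advancing time (a new reading comes with each control period).
- viewer.get_image(name): name is "scene" or "side" or "wrist"; returns (picture, depth): 420x560x3 uint8, blue, green, red; 420x560 float32, m along the optical axis (not along the pixel's ray), 0 where there is no reading.
- viewer.get_calibration(name): a dict with "fx", "fy", "cx", "cy" (pixels), "extrinsics" (4x4, takes a point from world to camera coordinates); the wrist camera has in their place "hand_eye" (4x4, takes a point from camera to tool coordinates, whose origin is the TCP and whose axes are the flange's). Camera axes: x right, y up, looking along -z (the intrinsics and any distortion apply to the point x, -y, -z); pixel columns grow to the right and rows downward; lengths in m; the calibration is good to about 2 mm. A picture is of the moment at which its call begins: read the wrist's pose just before it. get_calibration takes no time and is no camera call.
- ctrl.finish_job(): hands the job in, once; it reports no verdict.
The state is a dict: "clock": time; "joints": joint angles; "joint_vel": joint speeds; "joint_efforts": joint torques, N m; "eef_pos": TCP position; "eef_rot": TCP orientation; "force": force on the tool from outside, world axes, zero at the start; "ft_torque": the same for the moment, N m; "width": finger opening in m.
Only numpy, scipy, OpenCV 4.12 (cv2) and the standard library are available. Lean on these libraries where they do the work, as an engineer would, in place of code of your own. Each camera call takes 0.05 s, during which the arm holds its last target. There are 200 camera calls.

## Working session

There is one attempt and no reset: what is moved stays moved. The work goes in short steps, Python scripts to look and compute and a shell command to move; the robot and the scene stay as the last step left them, time stands still between calls to the robot, and variables do not carry over. Pictures are saved under pics/ and viewed, about 8 in all and at most 12, crops included, and the job is handed in when it is done.

```bash
ls; mkdir -p pics
python3 - <<'E'
from bench import get_state, viewer
import cv2,numpy as np
s=get_state();print(s)
for n in("scene","side"):
    c=viewer.get_calibration(n);print(n,c)
    im,d=viewer.get_image(n);cv2.imwrite(f"pics/{n}0.png",im);np.save(f"pics/{n}0.npy",d)
print(viewer.get_calibration("wrist"))
E
```

```text
pics
{'clock': 0.0, 'joints': array([ 1.01958269e+00,  3.13458637e-01,  1.49843401e+00,  1.32573634e-05,
        1.33099303e+00, -2.23401265e-01]), 'joint_vel': array([ 0.00055039, -0.0018343 , -0.00089642,  0.00083872, -0.00146242,
        0.00180338]), 'joint_efforts': array([-2.97475572e-04, -4.12254453e+01, -2.59744942e+01, -1.82429776e-04,
        4.06788124e-03,  1.65945636e-05]), 'eef_pos': array([0.16890867, 0.49681905, 0.23073181]), 'eef_rot': array([-5.12547133e-01, -3.09899228e+00,  1.87269320e-03]), 'force': array([-0.21257148,  0.54429085,  0.54224019]), 'ft_torque': array([ 0.03079996,  0.06198479, -0.00702772]), 'width': 0.08542951484073286}
scene {'fx': 410.00491432656383, 'fy': 410.00491432656383, 'cx': 277.5108900456528, 'cy': 209.09085781964936, 'extrinsics': array([[-0.06705166,  0.99773364, -0.00562595,  0.0495355 ],
       [-0.837947  , -0.0532507 ,  0.54314748,  0.4015115 ],
       [ 0.54161693,  0.04113319,  0.83961846, -1.30366281],
       [ 0.        ,  0.        ,  0.        ,  1.        ]])}
side {'fx': 400.4989719466616, 'fy': 400.4989719466616, 'cx': 292.66398080465035, 'cy': 207.08266674786807, 'extrinsics': array([[ 0.98115246, -0.19323219, -0.00108458, -0.52108113],
       [ 0.09854563,  0.49552983,  0.86298259, -0.10029607],
       [-0.16621857, -0.84682437,  0.5052325 , -1.01027301],
       [ 0.        ,  0.        ,  0.        ,  1.        ]])}
{'fx': 327.0207481600954, 'fy': 327.0207481600954, 'cx': 279.63653945262837, 'cy': 213.50678984930718, 'hand_eye': array([[-4.21564100e-04,  9.47436064e-01,  3.19944882e-01,
         8.31775341e-02],
       [ 9.99999861e-01,  2.98279795e-04,  4.34334207e-04,
         1.57213770e-04],
       [ 3.16070797e-04,  3.19945021e-01, -9.47436058e-01,
        -1.42014829e-01],
       [ 0.00000000e+00,  0.00000000e+00,  0.00000000e+00,
         1.00000000e+00]])}
```

View pics/scene0.png

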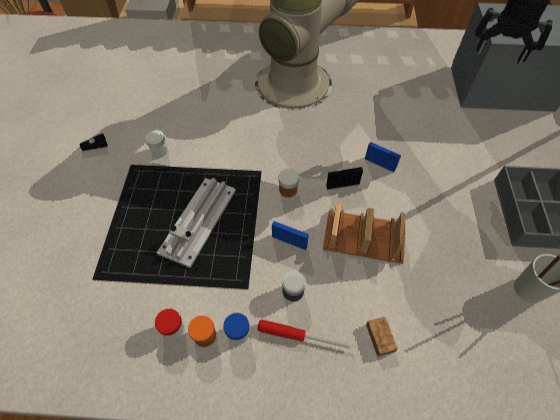

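View pics/side0.png

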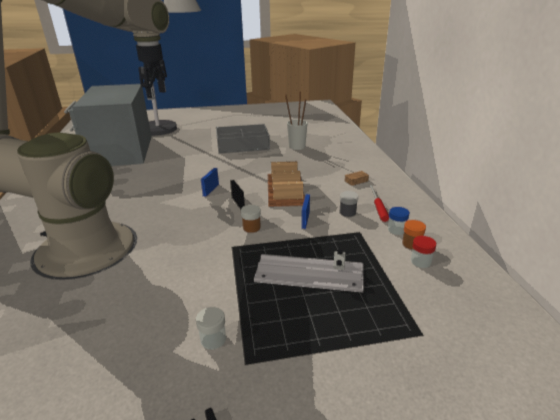

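The scene view shows the rack at (365,237) with three wooden boards at (335,225), (368,230) and (400,235). The blue ones at (383,157) and (290,235) and the black one at (345,178) are look-alikes and don't fit the description (plain wood, in the rack). The jig is at (200,222) with its stop near (185,232), and the jars are at (156,142), (288,182) and (293,286).

```bash
cat > h.py <<'E'
import numpy as np,cv2
from bench import get_state, viewer
from scipy.spatial.transform import Rotation as R
def c2w(name,s=None):
    c=viewer.get_calibration(name)
    if name=="wrist":
        T=np.eye(4);T[:3,:3]=R.from_rotvec(s["eef_rot"]).as_matrix();T[:3,3]=s["eef_pos"]
        return c,T@c["hand_eye"]
    return c,np.linalg.inv(c["extrinsics"])
def cloud(name,d,s=None):
    c,T=c2w(name,s);v,u=np.mgrid[:d.shape[0],:d.shape[1]]
    P=np.stack([(u-c["cx"])/c["fx"]*d,-(v-c["cy"])/c["fy"]*d,-d],-1)@T[:3,:3].T+T[:3,3]
    P[d<=0]=np.nan;return P
def plane(name,uv,z,s=None):
    c,T=c2w(name,s);uv=np.atleast_2d(np.array(uv,float))
    r=np.c_[(uv[:,0]-c["cx"])/c["fx"],-(uv[:,1]-c["cy"])/c["fy"],-np.ones(len(uv))]@T[:3,:3].T
    return T[:3,3]+r*((z-T[2,3])/r[:,2])[:,None]
def rect(p):
    (c,(w,h),a)=cv2.minAreaRect(p.astype(np.float32).reshape(-1,1,2))
    if w<h:w,h,a=h,w,a-90
    return np.round([*c,w,h],4),round((a+90)%180-90,1)
E
python3 - <<'E'
from h import *
for n in("scene","side"):
    d=np.load(f"pics/{n}0.npy");P=cloud(n,d);Z=P[...,2]
    print(n,"table z",np.nanmedian(Z))
    def comps(lo,hi,mina):
        m=((Z>lo)&(Z<hi)&(P[...,0]>.2)&(P[...,0]<.75)&(abs(P[...,1])<.45)).astype(np.uint8)
        k,l,st,ce=cv2.connectedComponentsWithStats(m)
        for i in range(1,k):
            if st[i,4]>=mina: print((lo,hi),ce[i].round(),st[i,4],rect(P[l==i][:,:2]),np.median(Z[l==i]).round(4))
    comps(.056,.1,15);comps(.023,.039,60);comps(.04,.07,15)
E
```

```text
scene table z -0.0001337892645470462
(0.056, 0.1) [154. 137.] 221 (array([ 0.3102, -0.3609,  0.0497,  0.0488]), -44.4) 0.06
(0.056, 0.1) [384. 150.] 147 (array([0.3181, 0.2508, 0.0873, 0.0167]), 61.6) 0.059
(0.056, 0.1) [345. 172.] 157 (array([0.395 , 0.1489, 0.0866, 0.0159]), -75.9) 0.059
(0.056, 0.1) [288. 177.] 273 (array([0.4209, 0.0062, 0.0504, 0.0498]), -32.7) 0.0598
(0.056, 0.1) [336. 221.] 185 (array([0.5431, 0.1229, 0.0884, 0.012 ]), -7.7) 0.0673
(0.056, 0.1) [368. 225.] 247 (array([0.5504, 0.1976, 0.0893, 0.0152]), -7.9) 0.0672
(0.056, 0.1) [401. 230.] 174 (array([0.5577, 0.2721, 0.0871, 0.0097]), -7.4) 0.0666
(0.056, 0.1) [290. 230.] 197 (array([0.5727, 0.0173, 0.0883, 0.0151]), 69.8) 0.0595
(0.056, 0.1) [173. 227.] 23 (array([ 0.5849, -0.2531,  0.0104,  0.0099]), 58.8) 0.06
(0.056, 0.1) [188. 233.] 29 (array([ 0.5972, -0.2155,  0.0135,  0.0113]), 9.0) 0.0601
(0.056, 0.1) [293. 282.] 426 (array([0.7002, 0.0319, 0.0509, 0.0491]), 3.4) 0.0602
(0.023, 0.039) [158. 149.] 70 (array([ 0.3207, -0.3534,  0.0468,  0.0219]), -57.6) 0.0311
(0.023, 0.039) [382. 159.] 139 (array([0.322
[... 3160 characters left out ...]
.0226]), 10.0) 0.0309
(0.04, 0.07) [286. 177.] 791 (array([0.5474, 0.1941, 0.1663, 0.0859]), 83.7) 0.0559
(0.04, 0.07) [209. 176.] 142 (array([0.3146, 0.2495, 0.0918, 0.015 ]), 61.3) 0.0529
(0.04, 0.07) [237. 189.] 130 (array([0.3921, 0.1467, 0.091 , 0.0136]), -75.0) 0.0556
(0.04, 0.07) [349. 198.] 217 (array([0.697 , 0.0284, 0.0517, 0.051 ]), 17.0) 0.058
(0.04, 0.07) [305. 205.] 112 (array([0.5687, 0.0128, 0.0859, 0.0124]), 69.8) 0.0578
(0.04, 0.07) [250. 212.] 254 (array([0.4181, 0.0029, 0.0519, 0.0501]), 40.0) 0.058
(0.04, 0.07) [339. 260.] 213 (array([ 0.5885, -0.2353,  0.0546,  0.0239]), 70.8) 0.052
(0.04, 0.07) [210. 321.] 648 (array([ 0.3064, -0.3634,  0.0513,  0.051 ]), -38.6) 0.0589
```

Run:
```python
import cv2,numpy as np
im=cv2.imread("pics/scene0.png")
a=cv2.resize(im[165:280,140:260],None,fx=4,fy=4,interpolation=2)
b=cv2.resize(im[190:275,310:420],None,fx=2.8,fy=4,interpolation=2)
o=np.zeros((460,800,3),np.uint8);o[:460,:480]=a;o[:340,485:485+308]=b
cv2.imwrite("pics/crop1.png",o)
```

```text
(no output)
```

View pics/crop1.png

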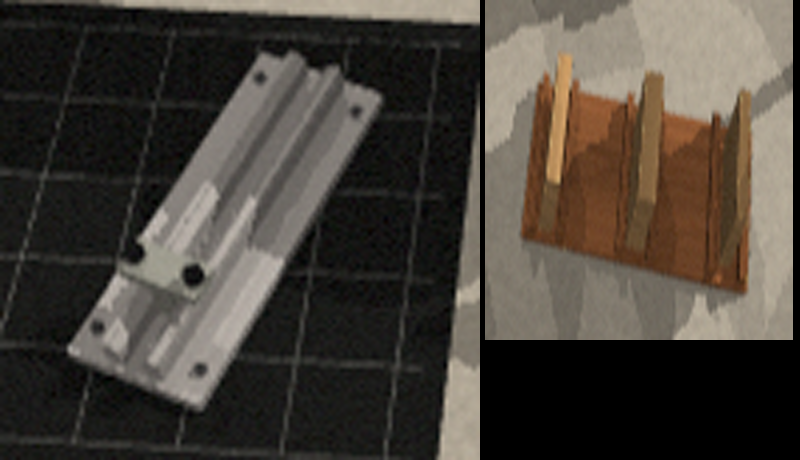

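Crop: the stop's cross-bar is at about (186,233) in the full picture, towards the jig's far left end, so the free channel is on the robot side and jig +x points at about -19.5°. The three tan boards in the rack are the real ones. Depth suggests thicknesses of about 12, 15 and 10 mm from left to right, so I'll pinch the left one first.

```bash
python3 -m jog '[{"xyz":[3.1,-3.1,0],"roll":1,"fingers":-1},{"xyz":[3.1,-3.1,0],"roll":1,"fingers":-1},{"xyz":[3.1,-3.1,0],"roll":1,"fingers":-1},{"xyz":[3.1,-3.1,0],"roll":1,"fingers":-1},{"xyz":[3.1,-3.1,0],"roll":1,"fingers":-1},{"xyz":[3.1,-3.1,0],"roll":1,"fingers":-1},{"xyz":[3.1,-3.1,0],"roll":1,"fingers":-1},{"xyz":[3.1,-3.1,0],"roll":1,"fingers":-1},{"xyz":[3.1,-3.1,0],"roll":1,"fingers":-1},{"xyz":[3.1,-3.1,0],"roll":1,"fingers":-1},{"xyz":[3.1,-3.1,0],"roll":1,"fingers":-1},{"xyz":[3.1,-3.1,0],"roll":0,"fingers":-1}]'
python3 -m jog '[{"xyz":[0,0,0],"roll":0,"fingers":-1},{"xyz":[0,0,0],"roll":0,"fingers":-1},{"xyz":[0,0,0],"roll":0,"fingers":-1}]'
python3 - <<'E'
from h import *
s=get_state();im,d=viewer.get_image("wrist");cv2.imwrite("pics/w1.png",im)
M=R.from_rotvec(s["eef_rot"]).as_matrix();print(s["clock"],s["eef_pos"],np.degrees(np.arctan2(M[1,1],M[0,1])),M[:,2])
P=cloud("wrist",d,s);Z=P[...,2]
m=((Z>.056)&(Z<.1)).astype(np.uint8);k,l,st,ce=cv2.connectedComponentsWithStats(m)
for i in range(1,k):
    if st[i,4]>60:
        print(ce[i].round(),st[i,4],rect(P[l==i][:,:2]),np.median(Z[l==i]).round(4))
E
```

```text
clock: 1.1
eef_pos: [0.5236, 0.1416, 0.2311]
eef_rot: [-0.212, -3.134, -0.0]
force: [0.9, 0.5, 0.5]
width: 0.0856
clock: 1.35
eef_pos: [0.5222, 0.1437, 0.2309]
eef_rot: [-0.213, -3.133, -0.0]
force: [-0.1, -0.1, -0.3]
width: 0.0854
1.35 [0.52218238 0.14368277 0.23089834] 82.20529563411515 [-1.10792094e-03  1.46773667e-04 -9.99999375e-01]
[267.  47.] 1603 (array([0.3931, 0.149 , 0.0881, 0.0123]), -74.8) 0.0594
[115. 101.] 2673 (array([0.4186, 0.0066, 0.0513, 0.051 ]), -45.6) 0.0602
[412. 206.] 1154 (array([0.5563, 0.2722, 0.0867, 0.0104]), -7.8) 0.0669
[337. 209.] 1446 (array([0.5484, 0.1978, 0.0867, 0.0153]), -7.7) 0.0673
[262. 212.] 1090 (array([0.5409, 0.1233, 0.0882, 0.012 ]), -7.7) 0.0673
[167. 251.] 987 (array([0.5705, 0.0172, 0.0883, 0.013 ]), 70.2) 0.0593
[206. 347.] 1277 (array([0.6977, 0.0323, 0.0516, 0.0505]), 4.8) 0.0601
```

View pics/w1.png

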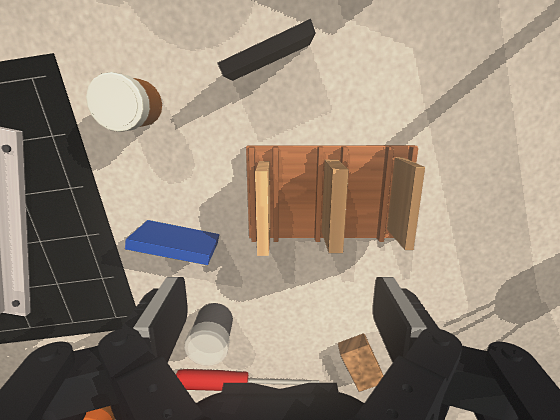

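The wrist view shows the three rack boards at (262,212), (337,209) and (412,206), and agrees with the fixed cameras to 2 mm. I'll align over the left one and pinch it.

```bash
python3 -m jog '[{"xyz":[1.87,-2.04,-2],"roll":0,"fingers":-0.2},{"xyz":[0,0,-3.5],"roll":0,"fingers":-0.2},{"xyz":[0,0,-3.5],"roll":0,"fingers":-0.2},{"xyz":[0,0,-3.5],"roll":0,"fingers":-0.2},{"xyz":[0,0,-2.5],"roll":0,"fingers":-0.2},{"xyz":[0,0,-2.3],"roll":0,"fingers":-0.2},{"xyz":[0,0,-1.5],"roll":0,"fingers":-0.2},{"xyz":[0,0,-0.8],"roll":0,"fingers":-0.2},{"xyz":[0,0,0],"roll":0,"fingers":-0.2}]'
python3 -m jog '[{"xyz":[0,0,0],"roll":0,"fingers":1},{"xyz":[0,0,0],"roll":0,"fingers":1},{"xyz":[0,0,0],"roll":0,"fingers":1},{"xyz":[0,0,0],"roll":0,"fingers":1},{"xyz":[0,0,0],"roll":0,"fingers":1},{"xyz":[0,0,0],"roll":0,"fingers":1},{"xyz":[0,0,0],"roll":0,"fingers":1},{"xyz":[0,0,0],"roll":0,"fingers":1}]'
python3 -m jog '[{"xyz":[0,0,0],"roll":0,"fingers":1},{"xyz":[0,0,0],"roll":0,"fingers":1},{"xyz":[0,0,0],"roll":0,"fingers":1}]'
```

```text
clock: 2.15
eef_pos: [0.5401, 0.124, 0.0342]
eef_rot: [-0.211, -3.132, 0.0]
force: [0.8, -0.3, 0.0]
width: 0.0511
clock: 2.82
eef_pos: [0.542, 0.1232, 0.0366]
eef_rot: [0.213, 3.132, 0.001]
force: [-0.5, 1.0, 7.0]
width: 0.0109
clock: 3.07
eef_pos: [0.542, 0.1232, 0.0365]
eef_rot: [0.213, 3.132, 0.001]
force: [-1.3, 1.3, 6.6]
width: 0.0112
```

It reads 11 mm. Together with the depth ordering of about 10, 12 and 15 mm, seen in two views, this is the 12 mm board: a 9 or 15 mm board would read 2 to 4 mm off. I'll lift it and take it over the jig.

```bash
python3 -m jog '[{"xyz":[0,0,0.5],"roll":0,"fingers":1},{"xyz":[0,0,1],"roll":0,"fingers":1},{"xyz":[0,0,2],"roll":0,"fingers":1},{"xyz":[0,0,3],"roll":0,"fingers":1},{"xyz":[0,0,3],"roll":0,"fingers":1},{"xyz":[0,0,2.5],"roll":0,"fingers":1},{"xyz":[0,0,1],"roll":0,"fingers":1},{"xyz":[0,0,0],"roll":0,"fingers":1}]'
python3 -m jog '[{"xyz":[-0.2,-2,0],"roll":-1,"fingers":1},{"xyz":[-0.2,-3.1,0],"roll":-1,"fingers":1},{"xyz":[-0.2,-3.1,0],"roll":-1,"fingers":1},{"xyz":[-0.2,-3.1,0],"roll":-1,"fingers":1},{"xyz":[-0.2,-3.1,0],"roll":-1,"fingers":1},{"xyz":[-0.2,-3.1,0],"roll":-1,"fingers":1},{"xyz":[-0.2,-3.1,0],"roll":-1,"fingers":1},{"xyz":[-0.2,-3.1,0],"roll":-1,"fingers":1},{"xyz":[-0.2,-3.1,0],"roll":-1,"fingers":1},{"xyz":[-0.2,-3.1,0],"roll":-1,"fingers":1},{"xyz":[-0.2,-2.2,0],"roll":-1,"fingers":1},{"xyz":[0,-1,0],"roll":-0.8,"fingers":1}]'
python3 -m jog '[{"xyz":[0,0,0],"roll":0,"fingers":1},{"xyz":[0,0,0],"roll":0,"fingers":1},{"xyz":[0,0,0],"roll":0,"fingers":1},{"xyz":[0,0,0],"roll":0,"fingers":1}]'
cat > look.py <<'E'
from h import *
import sys
s=get_state();im,d=viewer.get_image("wrist");cv2.imwrite(f"pics/{sys.argv[1]}.png",im);np.save(f"pics/{sys.argv[1]}.npy",d)
M=R.from_rotvec(s["eef_rot"]).as_matrix();print(s["clock"],s["eef_pos"],np.degrees(np.arctan2(M[1,1],M[0,1])),s["width"],s["force"].round(1))
P=cloud("wrist",d,s);np.save(f"pics/{sys.argv[1]}P.npy",P);Z=P[...,2]
for lo,hi in((.022,.037),(.045,.057),(.09,.2)):
    m=((Z>lo)&(Z<hi)).astype(np.uint8);k,l,st,ce=cv2.connectedComponentsWithStats(m)
    for i in range(1,k):
        if st[i,4]>150: print((lo,hi),ce[i].round(),st[i,4],rect(P[l==i][:,:2]),np.median(Z[l==i]).round(4))
E
python3 look.py w2
```

```text
clock: 3.73
eef_pos: [0.5423, 0.1231, 0.168]
eef_rot: [0.213, 3.129, 0.001]
force: [0.1, -0.1, -0.8]
width: 0.011
clock: 4.73
eef_pos: [0.5182, -0.2102, 0.1635]
eef_rot: [-0.539, -3.092, -0.001]
force: [0.4, -0.5, -0.4]
width: 0.0112
clock: 5.07
eef_pos: [0.5195, -0.2065, 0.1651]
eef_rot: [-0.531, -3.096, -0.001]
force: [1.4, -0.3, -0.2]
width: 0.0112
5.0667 [ 0.51945001 -0.206505    0.16513302] 70.52572227109295 0.011153311504686696 [ 1.4 -0.3 -0.2]
(0.022, 0.037) [16. 24.] 714 (array([ 0.3225, -0.3507,  0.0392,  0.0117]), -57.3) 0.0293
(0.022, 0.037) [488.  12.] 397 (array([ 0.4334, -0.009 ,  0.032 ,  0.0065]), 44.3) 0.029
(0.022, 0.037) [260. 155.] 2303 (array([ 0.4921, -0.2139,  0.1634,  0.0121]), -19.4) 0.0313
(0.022, 0.037) [292. 137.] 1814 (array([ 0.5008, -0.1886,  0.1629,  0.012 ]), -19.2) 0.0311
(0.022, 0.037) [512. 169.] 352 (array([0.56  , 0.0046, 0.0613, 0.0119]), 81.2) 0.0298
(0.022, 0.037) [550. 287.] 441 (array([0.69  , 0.0138, 0.0383, 0.011 ]), -24.9) 0.0289
(0.022, 0.037) [533. 365.] 634 (array([ 0.7863, -0.0105,  0.0574,  0.0185]), 80.5) 0.0242
(0.045, 0.057) [ 2. 15.] 181 (array([ 0.3229, -0.3422,  0.0223,  0.004 ]), -39.9) 0.0473
(0.045, 0.057) [508.   9.] 330 (array([ 0.4367, -0.0099,  0.0265,  0.0045]), 47.5) 0.051
(0.045, 0.057) [522. 175.] 292 (array([ 0.557 , -0.0047,  0.043 ,  0.0116]), 86.1) 0.0515
(0.09, 0.2) [279. 283.] 8043 (array([ 0.514 , -0.2052,  0.0791,  0.0367]), -37.5) 0.1957
```

View pics/w2.png

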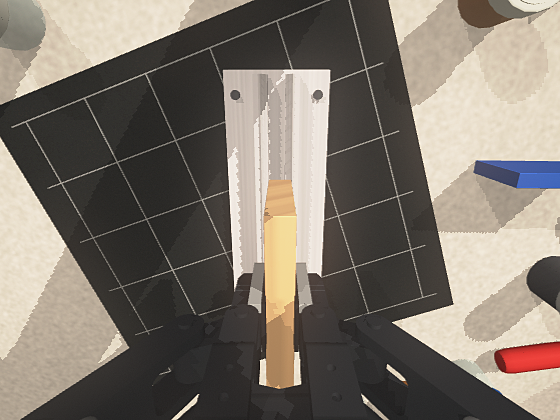

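The wrist view shows the board held at (280,280), lined up over the channel at (276,110). I'll measure the board's and the channel's cross offsets from the same picture.

```bash
cat > prof.py <<'E'
from h import *
import sys
t=sys.argv[1];P=np.load(f"pics/{t}P.npy");im=cv2.imread(f"pics/{t}.png");Z=P[...,2]
zt=float(sys.argv[2]);a=np.radians(-19.4);e=np.array([np.cos(a),np.sin(a)]);n=np.array([-e[1],e[0]])
E=P[...,:2]@e;N=P[...,:2]@n
hsv=cv2.cvtColor(im,cv2.COLOR_BGR2HSV)
m=(abs(Z-zt)<.006)&(hsv[...,0]<28)&(hsv[...,0]>8)&(hsv[...,1]>70)
k,l,st,ce=cv2.connectedComponentsWithStats(m.astype(np.uint8));i=1+st[1:,4].argmax();m=l==i
print("board",rect(P[m][:,:2]),np.median(Z[m]),"N range",np.percentile(N[m],[2,50,98]).round(4),"E",E[m].min(),E[m].max())
f=np.polyfit(E[m],N[m],1);print("board yaw rel",np.degrees(f[0]),"N at mid",N[m].mean())
def mid(lo,hi):
  q=(E>lo)&(E<hi)&(Z>.001)&(Z<.045)
  b=np.arange(-.055,.0051,.001);h=[np.median(Z[q&(N>=x)&(N<x+.001)]) if (q&(N>=x)&(N<x+.001)).sum()>2 else np.nan for x in b]
  print(lo,hi,(np.array(h)*1000).round(0))
print("N from -55mm step 1mm");
for lo in(.42,.45,.48,.51): mid(lo,lo+.02)
E
python3 prof.py w2 .197
```

```text
board (array([ 0.5149, -0.205 ,  0.0815,  0.0133]), -20.5) 0.19598861123901057 N range [-0.0278 -0.0221 -0.0165] E 0.5129723844766856 0.594519953185849
board yaw rel -0.07551162026721817 N at mid -0.02216258020110889
N from -55mm step 1mm
0.42 0.44 [2. 2. 2. 1. 2. 2. 2. 2. 2. 2. 2. 2. 2. 2. 2. 2. 2. 2. 2. 2. 2. 2. 2. 2.
 2. 2. 2. 2. 2. 2. 2. 2. 1. 2. 2. 2. 2. 2. 2. 2. 2. 2. 2. 2. 2. 2. 2. 2.
 2. 2. 2. 2. 2. 2. 2. 2. 2. 2. 2. 2. 2.]
0.45 0.47000000000000003 [12. 11. 11. 11. 11. 11. 11. 11. 11. 12. 27. 30. 31. 32. 31. 31. 32. 32.
 31. 31. 29. 28. 24. 11. 11. 11. 11. 11. 11. 12. 11. 11. 11. 11. 11. 12.
 12. 27. 28. 30. 30. 31. 33. 32. 31. 31. 31. 31. 31. 27. 11. 11. 11. 12.
 12. 11. 11. 11. 11. 11. 11.]
0.48 0.5 [11. 11. 12. 11. 11. 11. 11. 11. 11. 12. 27. 31. 32. 32. 31. 31. 32. 32.
 31. 31. 29. 28. 26. 12. 11. 11. 12. 12. 12. 12. 11. 12. 11. 11. 11. 11.
 11. 28. 29. 30. 31. 31. 32. 32. 32. 31. 32. 31. 27. 27. 11. 12. 11. 11.
 11. 11. 12. 11. 12. 11. 11.]
0.51 0.53 [11. 12. 12. 11. 11. 12. 11. 12. 11. 11. 28. 30. 32. 32. 32. 31. 32. 33.
 31. 30. 29. 29. 23. 12. 11. 12. 11. 12. 11. 12. 11. 11. 12. 11. 12. 11.
 11. 27. 28. 30. 31. 32. 32. 33. 32. 31. 31. 32. 31. nan 11. 11. 12. 11.
 11. 11. 12. 12. 11. 12. 11.]
```

```bash
python3 -m jog '[{"xyz":[-0.1,-0.28,0],"roll":0,"fingers":1},{"xyz":[0,0,-2],"roll":0,"fingers":1},{"xyz":[0,0,-2.5],"roll":0,"fingers":1},{"xyz":[0,0,-2],"roll":0,"fingers":1},{"xyz":[0,0,-1.5],"roll":0,"fingers":1},{"xyz":[0,0,-1],"roll":0,"fingers":1},{"xyz":[0,0,0],"roll":0,"fingers":1},{"xyz":[0,0,0],"roll":0,"fingers":1},{"xyz":[0,0,0],"roll":0,"fingers":1}]'
python3 look.py w3; python3 prof.py w3 .106
python3 - <<'E'
import cv2
from h import *
im,d=viewer.get_image("side");P=cloud("side",d);np.save("pics/side3P.npy",P)
cv2.imwrite("pics/c3.png",np.hstack([cv2.resize(cv2.imread("pics/w3.png"),(400,300)),cv2.resize(im[190:310,230:390],(400,300))]))
E
```

```text
clock: 5.87
eef_pos: [0.5188, -0.211, 0.0764]
eef_rot: [0.534, 3.094, -0.001]
force: [-0.2, 0.2, -0.4]
width: 0.0112
5.8667 [ 0.51884659 -0.21095823  0.0763834 ] 70.43072156916412 0.011228456012866948 [-0.2  0.2 -0.4]
(0.022, 0.037) [258. 146.] 3738 (array([ 0.4734, -0.2073,  0.1241,  0.0122]), -19.4) 0.0313
(0.022, 0.037) [305. 155.] 4232 (array([ 0.4833, -0.1826,  0.1264,  0.0122]), -19.4) 0.0311
(0.045, 0.057) [263. 366.] 156 (array([ 0.5857, -0.2461,  0.0222,  0.0039]), -23.0) 0.0525
(0.045, 0.057) [296. 366.] 159 (array([ 0.5927, -0.2256,  0.0222,  0.0039]), -17.7) 0.0523
(0.09, 0.2) [280. 361.] 42489 (array([ 0.5075, -0.2069,  0.0885,  0.0868]), 26.1) 0.1416
board (array([ 0.5147, -0.2091,  0.0818,  0.0131]), -19.0) 0.1072075100537776 N range [-0.0322 -0.0265 -0.0209] E 0.5140491690054675 0.5958205886493265
board yaw rel -0.17634358502038724 N at mid -0.02654250863334541
N from -55mm step 1mm
0.42 0.44 [2. 2. 2. 2. 2. 2. 2. 2. 2. 2. 2. 2. 2. 2. 2. 2. 2. 2. 2. 2. 2. 2. 2. 2.
 2. 2. 2. 2. 2. 2. 2. 2. 1. 2. 2. 2. 2. 2. 2. 2. 2. 2. 2. 2. 2. 2. 2. 2.
 2. 2. 2. 2. 2. 2. 2. 2. 2. 1. 2. 1. 2.]
0.45 0.47000000000000003 [11. 12. 11. 11. 11. 11. 11. 11. 11. 11. 27. 31. 31. 31. 31. 32. 32. 32.
 31. 30. 29. 28. 24. 11. 11. 11. 11. 11. 11. 11. 11. 11. 12. 11. 11. 11.
 11. 22. 28. 29. 30. 31. 32. 32. 31. 31. 31. 31. 31. 27. 12. 12. 12. 11.
 11. 11. 11. 11. 11. 11. 11.]
0.48 0.5 [11. 11. 12. 11. 11. 11. 11. 12. 11. 12. 27. 31. 32. 32. 31. 31. 32. 32.
 31. 30. 29. 28. 27. 11. 11. 11. 12. 12. 12. 11. 11. 11. 11. 11. 12. 11.
 11. 27. 29. 29. 30. 31. 32. 32. 31. 31. 31. 31. 31. 27. nan 12. 12. 11.
 11. 11. 11. 11. 12. 11. 11.]
0.51 0.53 [11. 12. 12. 11. 11. 12. 11. 11. 11. 12. 27. 31. 32. 31. 31. 31. 32. 33.
 31. 30. 30. 28. 26. 11. 11. 11. 11. 12. 11. 11. 11. 11. 11. 11. 11. 11.
 12. 23. 28. 29. 30. 31. 32. 32. 31. 31. 31. 31. 32. 27. nan 11. 12. 11.
 12. 11. 11. 11. 11. 11. 11.]
```

View pics/c3.png

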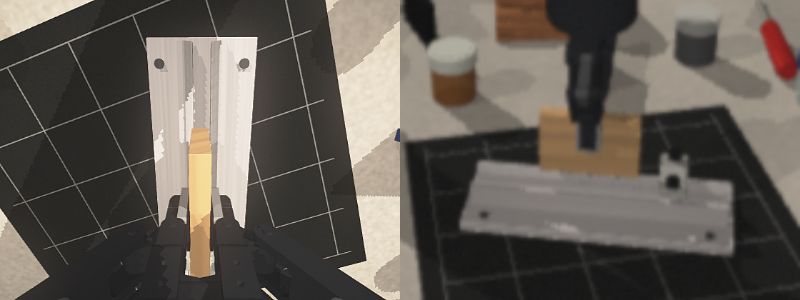

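The wrist view shows the board a little left of channel centre, by 1.5 mm. The side crop shows it over the jig, clear of the stop by about 20 mm. I'll correct and lower it.

```bash
python3 -m jog '[{"xyz":[0.05,0.13,0],"roll":0,"fingers":1},{"xyz":[0,0,-0.5],"roll":0,"fingers":1},{"xyz":[0,0,-0.5],"roll":0,"fingers":1},{"xyz":[0,0,-0.4],"roll":0,"fingers":1},{"xyz":[0,0,0],"roll":0,"fingers":1},{"xyz":[0,0,0],"roll":0,"fingers":1},{"xyz":[0,0,0],"roll":0,"fingers":1}]'
python3 -m jog '[{"xyz":[0,0,-0.4],"roll":0,"fingers":1},{"xyz":[0,0,-0.4],"roll":0,"fingers":1},{"xyz":[0,0,0],"roll":0,"fingers":1},{"xyz":[0,0,0],"roll":0,"fingers":1}]'
python3 -m jog '[{"xyz":[0,0,-0.3],"roll":0,"fingers":1},{"xyz":[0,0,-0.3],"roll":0,"fingers":1},{"xyz":[0,0,0],"roll":0,"fingers":1},{"xyz":[0,0,0],"roll":0,"fingers":1}]'
```

```text
clock: 6.55
eef_pos: [0.5188, -0.2095, 0.0613]
eef_rot: [0.534, 3.096, -0.0]
force: [-0.8, 0.5, -0.2]
width: 0.0109
clock: 6.88
eef_pos: [0.5187, -0.2093, 0.053]
eef_rot: [-0.534, -3.095, -0.0]
force: [-0.0, 0.4, -0.6]
width: 0.011
clock: 7.22
eef_pos: [0.5187, -0.2094, 0.0471]
eef_rot: [-0.534, -3.095, -0.0]
force: [-0.2, -1.0, -0.7]
width: 0.0111
```

```bash
python3 -m jog '[{"xyz":[0,0,-0.2],"roll":0,"fingers":1},{"xyz":[0,0,-0.2],"roll":0,"fingers":1},{"xyz":[0,0,0],"roll":0,"fingers":1},{"xyz":[0,0,0],"roll":0,"fingers":1}]'
python3 -m jog '[{"xyz":[0,0,-0.1],"roll":0,"fingers":1},{"xyz":[0,0,0],"roll":0,"fingers":1},{"xyz":[0,0,0],"roll":0,"fingers":1}]'
python3 -m jog '[{"xyz":[0,0,-0.1],"roll":0,"fingers":1},{"xyz":[0,0,0],"roll":0,"fingers":1},{"xyz":[0,0,0],"roll":0,"fingers":1}]'
```

```text
clock: 7.55
eef_pos: [0.5187, -0.2094, 0.0432]
eef_rot: [-0.534, -3.096, -0.0]
force: [0.7, -0.5, 0.2]
width: 0.0111
clock: 7.8
eef_pos: [0.5188, -0.2094, 0.0423]
eef_rot: [-0.534, -3.096, -0.0]
force: [-0.1, 0.8, -0.5]
width: 0.011
clock: 8.05
eef_pos: [0.5188, -0.2094, 0.0412]
eef_rot: [-0.534, -3.096, -0.0]
force: [0.1, 0.6, -0.4]
width: 0.0108
```

```bash
python3 -m jog '[{"xyz":[0,0,-0.06],"roll":0,"fingers":1},{"xyz":[0,0,0],"roll":0,"fingers":1},{"xyz":[0,0,0],"roll":0,"fingers":1}]'
python3 -m jog '[{"xyz":[0,0,-0.06],"roll":0,"fingers":1},{"xyz":[0,0,0],"roll":0,"fingers":1},{"xyz":[0,0,0],"roll":0,"fingers":1}]'
```

```text
clock: 8.3
eef_pos: [0.5188, -0.2094, 0.0407]
eef_rot: [-0.534, -3.096, -0.0]
force: [-0.5, 0.4, 0.3]
width: 0.0111
clock: 8.55
eef_pos: [0.5188, -0.2094, 0.0406]
eef_rot: [0.534, 3.096, -0.0]
force: [-3.1, 1.2, 5.2]
width: 0.0112
```

```bash
python3 -m jog '[{"xyz":[0,0,0.08],"roll":0,"fingers":1},{"xyz":[0,0,0],"roll":0,"fingers":1},{"xyz":[0,0,0],"roll":0,"fingers":1}]'
python3 -m jog '[{"xyz":[0.19,-0.067,0],"roll":0,"fingers":1},{"xyz":[0.19,-0.067,0],"roll":0,"fingers":1},{"xyz":[0.19,-0.067,0],"roll":0,"fingers":1},{"xyz":[0.19,-0.067,0],"roll":0,"fingers":1},{"xyz":[0.19,-0.067,0],"roll":0,"fingers":1},{"xyz":[0.19,-0.067,0],"roll":0,"fingers":1},{"xyz":[0,0,0],"roll":0,"fingers":1},{"xyz":[0,0,0],"roll":0,"fingers":1}]'
python3 - <<'E'
from h import *
im,d=viewer.get_image("side");P=cloud("side",d);cv2.imwrite("pics/s4.png",cv2.resize(im[190:310,230:390],(800,600),interpolation=2));np.save("pics/s4P.npy",P)
im,d=viewer.get_image("scene");cv2.imwrite("pics/sc4.png",im)
print(get_state()["force"])
E
```

```text
clock: 8.8
eef_pos: [0.5188, -0.2094, 0.0408]
eef_rot: [0.534, 3.096, 0.0]
force: [-0.2, -0.4, -0.7]
width: 0.0112
clock: 9.47
eef_pos: [0.5303, -0.2134, 0.0408]
eef_rot: [-0.534, -3.096, 0.0]
force: [0.8, -0.2, -0.3]
width: 0.0111
[-0.63357239  1.31531034 -0.41007245]
```

View pics/s4.png

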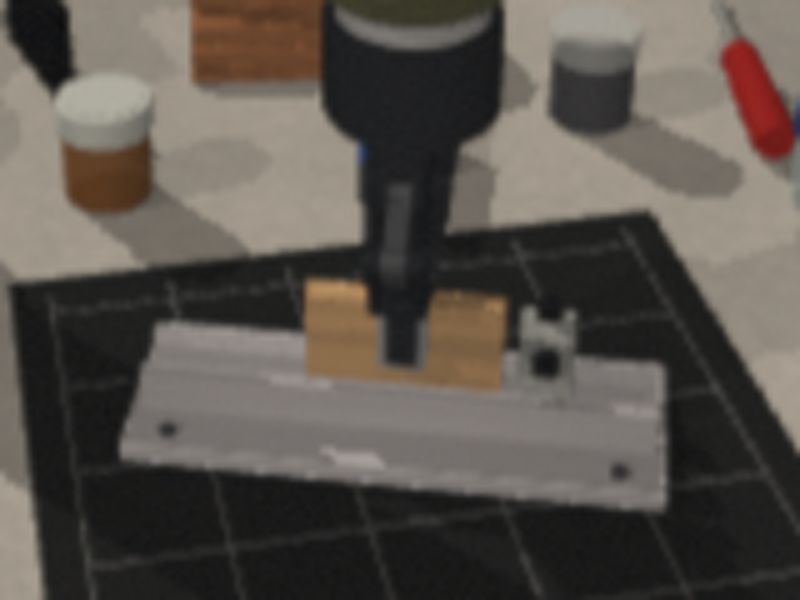

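The crop shows the board down in the channel with its end at x≈506 and the bar at x≈520, a gap of about 7 mm. I'll creep on.

```bash
python3 -m jog '[{"xyz":[0.1,-0.035,0],"roll":0,"fingers":1},{"xyz":[0.1,-0.035,0],"roll":0,"fingers":1},{"xyz":[0.1,-0.035,0],"roll":0,"fingers":1},{"xyz":[0.05,-0.018,0],"roll":0,"fingers":1},{"xyz":[0,0,0],"roll":0,"fingers":1},{"xyz":[0,0,0],"roll":0,"fingers":1}]'
python3 -m jog '[{"xyz":[0.05,-0.018,0],"roll":0,"fingers":1},{"xyz":[0.05,-0.018,0],"roll":0,"fingers":1},{"xyz":[0,0,0],"roll":0,"fingers":1},{"xyz":[0,0,0],"roll":0,"fingers":1}]'
```

```text
clock: 10.07
eef_pos: [0.5337, -0.2146, 0.0409]
eef_rot: [-0.534, -3.096, -0.0]
force: [0.2, 0.1, -0.6]
width: 0.0108
clock: 10.4
eef_pos: [0.5347, -0.215, 0.0409]
eef_rot: [0.534, 3.096, -0.0]
force: [0.4, 0.5, 0.4]
width: 0.0113
```

```bash
python3 -m jog '[{"xyz":[0.05,-0.018,0],"roll":0,"fingers":1},{"xyz":[0,0,0],"roll":0,"fingers":1},{"xyz":[0,0,0],"roll":0,"fingers":1}]'
```

```text
clock: 10.65
eef_pos: [0.5352, -0.2152, 0.0409]
eef_rot: [0.534, 3.096, -0.0]
force: [-1.2, 0.1, 0.3]
width: 0.0113
```

```bash
python3 -m jog '[{"xyz":[0.05,-0.018,0],"roll":0,"fingers":1},{"xyz":[0,0,0],"roll":0,"fingers":1},{"xyz":[0,0,0],"roll":0,"fingers":1}]';python3 -m jog '[{"xyz":[0.05,-0.018,0],"roll":0,"fingers":1},{"xyz":[0,0,0],"roll":0,"fingers":1},{"xyz":[0,0,0],"roll":0,"fingers":1}]'
```

```text
clock: 10.9
eef_pos: [0.5357, -0.2154, 0.0409]
eef_rot: [0.534, 3.096, 0.0]
force: [0.4, 0.4, 0.4]
width: 0.0111
clock: 11.15
eef_pos: [0.5362, -0.2156, 0.0409]
eef_rot: [0.534, 3.096, -0.0]
force: [0.6, -0.5, 0.4]
width: 0.0111
```

```bash
python3 -m jog '[{"xyz":[0.05,-0.018,0],"roll":0,"fingers":1},{"xyz":[0,0,0],"roll":0,"fingers":1},{"xyz":[0,0,0],"roll":0,"fingers":1}]'
```

```text
clock: 11.4
eef_pos: [0.5367, -0.2157, 0.0409]
eef_rot: [-0.534, -3.096, -0.0]
force: [-0.3, 0.3, -0.0]
width: 0.011
```

```bash
python3 -m jog '[{"xyz":[0.05,-0.018,0],"roll":0,"fingers":1},{"xyz":[0,0,0],"roll":0,"fingers":1},{"xyz":[0,0,0],"roll":0,"fingers":1}]'
```

```text
clock: 11.65
eef_pos: [0.5371, -0.2159, 0.0409]
eef_rot: [-0.534, -3.095, -0.0]
force: [-1.8, -0.1, 0.7]
width: 0.0108
```

```bash
python3 -m jog '[{"xyz":[0.05,-0.018,0],"roll":0,"fingers":1},{"xyz":[0,0,0],"roll":0,"fingers":1},{"xyz":[0,0,0],"roll":0,"fingers":1}]'
```

```text
clock: 11.9
eef_pos: [0.5373, -0.2159, 0.0408]
eef_rot: [-0.534, -3.095, -0.001]
force: [-5.3, 1.2, 1.8]
width: 0.0113
```

```bash
python3 -m jog '[{"xyz":[0,0,0],"roll":0,"fingers":1},{"xyz":[0,0,0],"roll":0,"fingers":1},{"xyz":[0,0,0],"roll":0,"fingers":1}]'; python3 -m jog '[{"xyz":[0,0,0],"roll":0,"fingers":1}]'; python3 look.py w5 | head -1
```

```text
clock: 12.15
eef_pos: [0.5373, -0.2159, 0.0408]
eef_rot: [-0.534, -3.095, -0.0]
force: [-4.8, 0.5, 2.7]
width: 0.0114
clock: 12.23
eef_pos: [0.5373, -0.2159, 0.0408]
eef_rot: [-0.534, -3.095, -0.001]
force: [-5.8, 1.1, 2.1]
width: 0.0108
12.2333 [ 0.53733218 -0.21592587  0.04079648] 70.4173759146363 0.010779095969645602 [-5.8  1.1  2.1]
```

It holds a steady push of about 5 N, with 2 N under the board, and the stop hasn't given. I'll let go and rise.

```bash
python3 -m jog '[{"xyz":[0,0,0],"roll":0,"fingers":0.2},{"xyz":[0,0,0],"roll":0,"fingers":0.2},{"xyz":[0,0,0],"roll":0,"fingers":0.2},{"xyz":[0,0,0],"roll":0,"fingers":0.2},{"xyz":[0,0,0],"roll":0,"fingers":0.2},{"xyz":[0,0,0],"roll":0,"fingers":0.2}]'
python3 -m jog '[{"xyz":[0,0,0.5],"roll":0,"fingers":0.2},{"xyz":[0,0,1],"roll":0,"fingers":0.2},{"xyz":[0,0,2],"roll":0,"fingers":0.2},{"xyz":[0,0,3],"roll":0,"fingers":0.2},{"xyz":[0,0,3],"roll":0,"fingers":0.2},{"xyz":[0,0,3],"roll":0,"fingers":0.2},{"xyz":[-2,0,2],"roll":0,"fingers":0.2},{"xyz":[-3,0,0],"roll":0,"fingers":0.2},{"xyz":[-3,0,0],"roll":0,"fingers":0.2},{"xyz":[-2,0,0],"roll":0,"fingers":0.2},{"xyz":[0,0,0],"roll":0,"fingers":0.2},{"xyz":[0,0,0],"roll":0,"fingers":0.2}]'
python3 look.py w6 | head -1
python3 - <<'E'
from h import *
P=np.load("pics/w6P.npy");Z=P[...,2];a=np.radians(-19.4);e=np.array([np.cos(a),np.sin(a)]);n=np.array([-e[1],e[0]])
def show(src,P):
    Z=P[...,2];E=P[...,:2]@e;N=P[...,:2]@n
    m=(Z>.066)&(Z<.08)&(abs(N+.025)<.02)&(E>.5)&(E<.7)
    if m.sum()>9: print(src,"board",m.sum(),rect(P[m][:,:2]),"Z",np.median(Z[m]),"E",np.percentile(E[m],[1,99]),"N",np.median(N[m]))
    m=(Z>.049)&(Z<.0555)&(abs(N+.025)<.035)&(E>.6)&(E<.68)
    if m.sum()>9:print(src,"bar",rect(P[m][:,:2]),"E",np.percentile(E[m],[1,99]))
show("wrist",P)
for c in("scene","side"):
    im,d=viewer.get_image(c);show(c,cloud(c,d));cv2.imwrite(f"pics/{c}6.png",im)
    d0=np.load(f"pics/{c}0.npy");P0=cloud(c,d0);show(c+"0",P0)
a=cv2.resize(cv2.imread("pics/w6.png"),(400,300));b=cv2.resize(cv2.imread("pics/side6.png")[190:310,230:390],(400,300))
c=cv2.resize(cv2.imread("pics/scene6.png")[120:300,120:430],(800,300))
cv2.imwrite("pics/c6.png",np.vstack([np.hstack([a,b]),c]))
E
```

```text
clock: 12.78
eef_pos: [0.5378, -0.2161, 0.0409]
eef_rot: [0.534, 3.096, -0.0]
force: [-0.0, 0.1, 0.2]
width: 0.0342
clock: 13.78
eef_pos: [0.4376, -0.2164, 0.1872]
eef_rot: [0.535, 3.094, -0.001]
force: [0.2, -0.4, -0.2]
width: 0.0342
13.7833 [ 0.43755385 -0.21635058  0.18715071] 70.36064461910844 0.034199030438872444 [ 0.2 -0.4 -0.2]
wrist board 568 (array([ 0.5358, -0.2155,  0.0884,  0.012 ]), -19.8) Z 0.07129636532807729 E [0.53305109 0.62037245] N -0.028616742234143046
wrist bar (array([ 0.5833, -0.2407,  0.0353,  0.0293]), 71.0) E [0.62031429 0.64437597]
scene board 197 (array([ 0.5386, -0.2157,  0.0873,  0.014 ]), -20.1) Z 0.07115841441459347 E [0.53716701 0.62257961] N -0.023668006227691735
scene bar (array([ 0.5813, -0.2302,  0.0515,  0.0462]), 70.4) E [0.60465253 0.6473182 ]
scene0 bar (array([ 0.5914, -0.2338,  0.0528,  0.025 ]), 69.5) E [0.62350828 0.64757094]
side board 195 (array([ 0.5351, -0.2162,  0.0865,  0.0158]), -17.7) Z 0.070233660674758 E [0.53409891 0.61957146] N -0.02910990794419912
side bar (array([ 0.5782, -0.2329,  0.0527,  0.044 ]), 72.4) E [0.60105219 0.64532721]
side0 bar (array([ 0.5884, -0.2356,  0.0539,  0.0239]), 70.8) E [0.62143736 0.64510529]
```

View pics/c6.png

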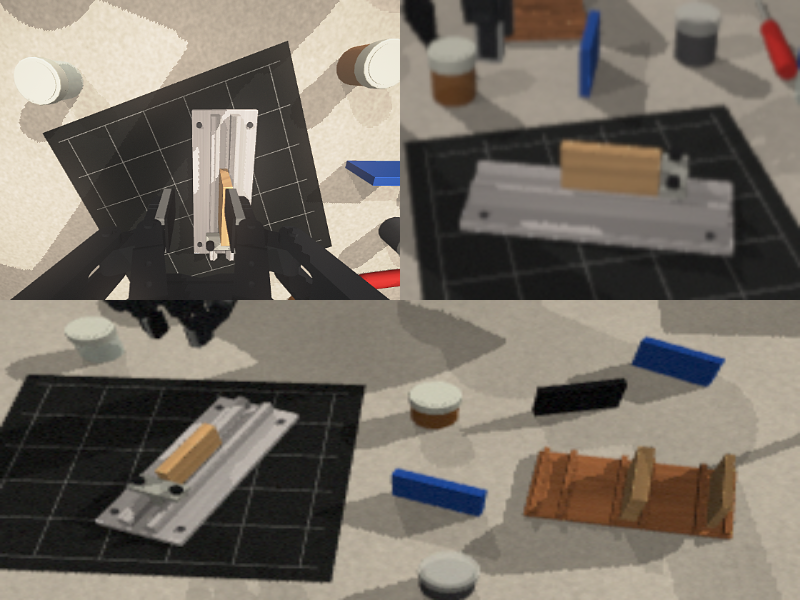

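The board stands in the channel with its end at the bar: the gap is about 0 mm in the wrist cloud, and its top is at 71 mm, so it is down on the floor. The bar is within 0.3 mm of where it was. The other two boards and the jars haven't moved, and the arm is clear. I'll hand it in.

```bash
python3 -c "
from bench import ctrl
print(ctrl.finish_job())"
```

```text
the job is handed in; nothing more can be done
None
```

The 12 mm board, taken from the left slot, is down in the jig's channel against the steel stop and released. The job was handed in at about 14 s of the 72 s allowed.

**Finding the board:** I pinched only this board, and the gripper read 11 mm, not 12. I chose it because depth images from two cameras ordered the three boards at about 10, 12 and 15 mm. I did not pinch the other two to cross-check.

**Placing it:** I lowered it in small steps until it met the floor at about 5 N. I then moved it along the channel until the wrist felt a steady push of about 5 N for about 0.3 s, and opened the fingers. That push includes a little floor friction and is close to the force at which the stop would slip.

**Last checks:**

| Check | Result |
|---|---|
| Board seated on the channel floor | Top at 71 mm (expected 72 mm) |
| Gap to the stop | About 0 mm |
| Angle to the channel | Within about 0.7° in the wrist and scene views; the coarser side view read about 1.7° off |
| Stop | Within 0.3 mm of its start in both fixed cameras |
| Other two boards and the paint jars | Looked unmoved in the pictures (not measured) |
| Arm | Clear of everything |

The board's sideways position differed by a few mm between cameras because they see its sides and top from different angles. No check failed.

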